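# Lay the photo scale along the amber specimen block

### The arm

A 6-joint arm with a two-finger parallel gripper is mounted at the origin on the work surface. World frame = base frame: x ahead of the robot, y to its left, z up, the work surface at z = 0. Lengths are in mm, angles in rad, forces in N, time in s.
With the tool pointing down it reaches from about 350 to 775 mm from the base axis. Payload 5.5 kg.
Tool frame: the origin (TCP) lies at the very end of the fingers, on their centre line; the grasp point (between the pads) lies 19 mm behind it; x points along the fingers, z is the direction in which the jaws open and shut, and the axes are right-handed (so a half turn about x gives the same grasp; the last joint's range is limited). The gripper opens to 85 mm and grips with 20 to 120 N. Pads are 22 mm wide; open, the fingers measure 114 mm over their backs; the gripper's body (76 mm by 85 mm) begins 54 mm behind the grasp point. The pads swing forward as they close: fully open they stand 13 mm farther back than shut.
Start: joints at [-1.372, 0.313, 0.046, 1.304, 0, 1.431], TCP at [191.102, -542.358, 231.323] pointing down, gripper open.
Joint ranges: [-2.76, 2.76], [-0.86, 1.69], [-1.03, 1.26], [-2.2, 2.34], [-1.47, 1.5], [-3.14, 3.14]. Speed limits (rad/s): [2.57, 2.57, 3.14, 3.14, 3.14, 3.14].

### API

Orientations are given as a rotation vector (axis times angle).
In Python, from bench import bot, vision, workorder gives the robot as it stands.
- The arm moves only by the shell command python3 -m creep 'ROWS' [FORCE]. ROWS is text: rows parted by semicolons, each of 5 numbers parted by spaces: the shift along the tool's x, y, z in cm, then the turn about the tool's x in degrees, then the opening in per cent of the stroke, from 0 (shut) to 100 (fully open). A call has exactly 10 rows; each row shifts and turns the commanded pose from where the row before left it, along the tool's axes as they then stand; what a row does not reach is not made up. A row lasts 1/8 s, in which the tool goes at most 62.5 mm and 10.7 degrees, less where a joint would pass 70% of its speed; a pose out of reach is approached as far as the arm can. A call is refused whole if a number of a shift passes 6.25 or a number of a turn 10.7, either way. A call with a gripper value outside its range is refused whole. The fingers move at their own pace and stop on an object; FORCE is the grip in N (left out, the last holds). Time passes only in rows, so rows that do not move let the fingers close, or fill a call up. It gives the time, the measured TCP pose, the force and the opening at its end, in the units of the state.
- bot.get_state(): the state, without advancing time (a new reading comes with each control period).
- vision.read_camera(name): name is "scene" or "top"; returns a dict with "color" (420x560x3 uint8, red, green, blue), "fov_y" (degrees; the focal length in pixels is half the picture's height over the tangent of half this angle, whatever the lens; pixels are square), "cx", "cy" (the principal point, pixels), "extrinsics" (4x4, takes a point from camera to world coordinates). Camera axes: x right, y up, looking along -z (the intrinsics and any distortion apply to the point x, -y, -z); pixel columns grow to the right and rows downward; lengths in mm; the calibration is good to about 2 mm. A picture is of the moment at which its call begins. There is no depth.
- workorder.close_job(): hands the job in, once; it reports no verdict.
Trained networks look in the newest picture that a camera, given by its name, has taken for a name from the list of things; names that differ only in an ending like _2 or _b are one class to them, and where a whole thing is asked for, a point or a joint stands for the part that bears it (a point fixed in the world has none). Each returns a list of dicts, best first, with "confidence" (0 to 1); they miss things now and then, are a little off and sometimes report something else, mostly with a low value. They report only what shows in the picture. A call takes as long as a camera call.
- vision.find_in(camera, thing): "point" ([x, y, z] in mm, in world coordinates, good to about 4 mm: the middle of the surface that is visible of it).
- vision.regions_of(camera, thing): "mask" (420x560 bool, what is visible of it).
- vision.pinpoint(camera, thing): "point" ([x, y, z] in mm, in world coordinates, good to about 4 mm: a listed point, or the origin of a listed thing).
The state is a dict: "time": time; "joint_positions": joint angles; "qd": joint speeds; "joint_torque": joint torques, N m; "tool_pos": TCP position; "ee_rot": TCP orientation; "force": force on the tool from outside, world axes, zero at the start; "torque": the same for the moment, N m; "grip_width": opening from 0.0 (shut) to 1.0 (fully open).
Only numpy, scipy, OpenCV 4.12 (cv2) and the standard library are available. Lean on these libraries where they do the work, as an engineer would, in place of code of your own. Each camera call takes 0.05 s, during which the arm holds its last target.

### The job

The amber specimen block is to be photographed for the record. Pick up the aluminium straightedge by its black grip, lay it flat on the bench and bring it up flush against the long face of the amber block that lies under the blue stripe, its middle level with the middle of the block; then let go. Do not shove the amber block out of its place, and leave the green block alone.

Things in the scene. Friction and masses are not known exactly. Their poses are not given: they have to be found in the camera images.
- scale: aluminium straightedge with a black chequered scale printed along both long edges, loose, about 0.25 kg: a flat plate 70 mm wide (its x), 200 mm long (its y), 5 mm thick, with an upright black grip bar along its middle, 14 mm wide (x) by 90 mm long (y), from the plate up to 60 mm above the bench. Same both ways round. Origin: centre of the underside, z up. Gripped above 28 mm from the bench, fingers pass clear over the 24 mm high blocks.
- amber: the one to measure: flat rectangular specimen block, 60 mm (its x) by 130 mm (its y) by 24 mm high, loose on the bench, about 0.7 kg: amber resin on a steel plate of the same outline, so its sides are plain upright faces. A 14 mm wide blue stripe runs on its top along one long edge, the -x one; the long face under that stripe is its -x side, 30 mm from the origin, and faces roughly towards the robot. Origin: centre of the underside, z up.
- green: bystander: flat rectangular specimen block, 60 mm (its x) by 130 mm (its y) by 24 mm high, loose on the bench, about 0.7 kg: dark green resin on a steel plate of the same outline, so its sides are plain upright faces. A 14 mm wide blue stripe runs on its top along one long edge, the -x one; the long face under that stripe is its -x side, 30 mm from the origin, and faces roughly towards the robot. Origin: centre of the underside, z up.

How it is judged:
By the outcome, as a careful person would: the job done as asked, in the order asked, and still so for the second after the job is handed in, with the robot touching nothing.
It also fails if it takes over 40 s, if anything falls off the work surface, if the arm or the gripper's body presses on something with over 40 N, if the wrist force passes 120 N, or if a joint passes its speed limit or range.

## Working session

There is one attempt and no reset: what is moved stays moved. The work goes in short steps, Python scripts to look and compute and a shell command to move; the robot and the scene stay as the last step left them, time stands still between calls to the robot, and variables do not carry over. Pictures are saved under pics/ and viewed, and the job is handed in when it is done.

```bash
ls; mkdir -p pics; python3 - <<'E'
from bench import bot, vision
import cv2,numpy as np
s=bot.get_state(); print(s)
for c in ("top","scene"):
    r=vision.read_camera(c); cv2.imwrite(f"pics/{c}0.png",r["color"][:,:,::-1])
    print(c,{k:v for k,v in r.items() if k!="color"})
    for t in ("scale","amber","green"):
        print(t,[(np.round(d["point"],1),round(d["confidence"],2)) for d in vision.pinpoint(c,t)])
E
```

```text
pics
{'time': 0.0, 'joint_positions': array([-1.37158339e+00,  3.14024816e-01,  4.49734344e-02,  1.30356867e+00,
        1.49169679e-05,  1.43123336e+00]), 'qd': array([-0.00253821,  0.00064129, -0.00024091,  0.00075221,  0.00081989,
       -0.00125546]), 'joint_torque': array([ 2.05375028e-05, -4.80625749e+01,  2.98533386e+01,  1.93622208e-02,
       -7.15590454e-05, -9.38672542e-06]), 'tool_pos': array([ 191.00681532, -541.81841577,  230.39269135]), 'ee_rot': array([ 0.95734827,  1.35198788, -0.9552605 ]), 'force': array([ 1.19946867,  0.45590946, -0.07116691]), 'torque': array([ 0.01222041, -0.06582677,  0.04384536]), 'grip_width': 1.0028658976422813}
top {'fov_y': 56.681333221904126, 'cx': 273.4211778465489, 'cy': 213.5003567943356, 'extrinsics': array([[ 1.00341530e-02,  9.86231572e-01, -1.65065450e-01,
         4.52273352e+02],
       [-9.99833474e-01,  7.37904913e-03, -1.66905358e-02,
         4.00888363e+00],
       [-1.52427073e-02,  1.65205437e-01,  9.86141381e-01,
         8.01845529e+02],
       [ 0.00000000e+00,  0.00000000e+00,  0.00000000e+00,
         1.00000000e+00]])}
scale [(array([ 5.691e+02,  1.470e+01, -5.000e-01]), 0.56)]
amber [(array([565.6, 261.7,   0.8]), 0.91)]
green [(array([ 622. , -285.8,   -4.6]), 0.64)]
scene {'fov_y': 54.228804562412364, 'cx': 285.2762637886405, 'cy': 207.28110061400784, 'extrinsics': array([[-6.65914146e-01, -5.37927166e-01,  5.16906872e-01,
         1.04873562e+03],
       [ 7.45979985e-01, -4.72236947e-01,  4.69580800e-01,
         4.25370412e+02],
       [-8.49774638e-03,  6.98302678e-01,  7.15752163e-01,
         6.85746362e+02],
       [ 0.00000000e+00,  0.00000000e+00,  0.00000000e+00,
         1.00000000e+00]])}
scale [(array([565.7,  11.9,  -0.8]), 0.79), (array([ 622.7, -290.3,   -2.2]), 0.34)]
amber [(array([567.3, 262.4,  -2.7]), 0.77)]
green [(array([ 622.1, -290.3,   -3.5]), 0.62)]
```

View pics/top0.png

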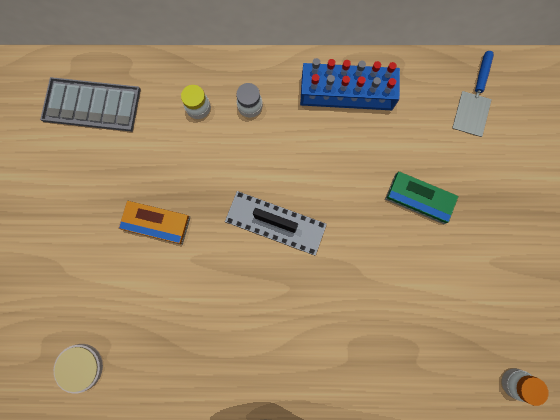

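View pics/scene0.png

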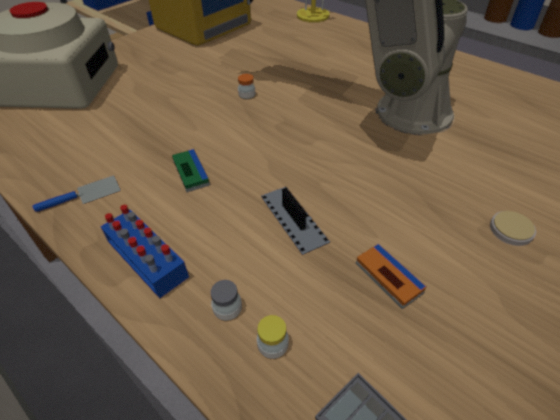

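The top picture shows amber at about (153,222), its stripe on the lower side towards the robot, the straightedge at (276,222) and green at (422,197). The scene picture agrees. Next I'll fit poses by matching box outlines to the masks.

```bash
cat > h.py <<'E'
import numpy as np, cv2
from scipy.optimize import minimize
from scipy.spatial.transform import Rotation as R
from bench import bot, vision
def boxes(thing):
    if thing=="scale": return [(35,100,0,5),(7,45,5,60)]
    return [(30,65,0,24)]
def proj(r,P):
    E=r["extrinsics"]; p=(P-E[:3,3])@E[:3,:3]
    f=210/np.tan(np.radians(r["fov_y"]/2))
    return np.c_[r["cx"]+f*p[:,0]/-p[:,2], r["cy"]-f*p[:,1]/-p[:,2]]
def corners(b,q,z0=0):
    x,y,a,c=b; P=np.array([[i*x,j*y,k] for i in(-1,1) for j in(-1,1) for k in(a,c)],float)
    c_,s_=np.cos(q[2]),np.sin(q[2])
    return np.c_[q[0]+c_*P[:,0]-s_*P[:,1], q[1]+s_*P[:,0]+c_*P[:,1], P[:,2]+z0]
S=8
def render(r,thing,q,win,z0=0):
    x0,y0,w,h=win; im=np.zeros((h*S,w*S),np.uint8)
    for b in boxes(thing):
        uv=(proj(r,corners(b,q,z0))-[x0-.5,y0-.5])*S-.5
        hu=cv2.convexHull(uv.astype(np.float32))
        cv2.fillConvexPoly(im,np.round(hu*16).astype(np.int32),255,shift=4)
    return cv2.resize(im,(w,h),interpolation=cv2.INTER_AREA)/255.
def fit(views,thing,q0,z0=0):
    # views: list of (cam dict, mask); weights None
    data=[]
    for r,m,*ig in views:
        ys,xs=np.nonzero(m); win=(xs.min()-12,ys.min()-12,np.ptp(xs)+25,np.ptp(ys)+25)
        sl=np.s_[win[1]:win[1]+win[3],win[0]:win[0]+win[2]]
        data.append((r,m[sl].astype(float),win,1-(ig[0][sl].astype(float) if ig else 0)))
    def cost(v):
        q=[v[0],v[1],v[2]/60]
        return sum((np.abs(render(r,thing,q,w,z0)-m)*k).sum() for r,m,w,k in data)
    best=None
    for d in (0,.1,-.1):
        v0=np.array([q0[0],q0[1],(q0[2]+d)*60]); 
        o=minimize(cost,v0,method="Nelder-Mead",options=dict(initial_simplex=v0+np.array([[0,0,0],[8,0,0],[0,8,0],[0,0,8.]]),xatol=.02,fatol=.02,maxiter=400))
        if best is None or o.fun<best.fun: best=o
    return np.array([best.x[0],best.x[1],best.x[2]/60]),best.fun
E
cat > see.py <<'E'
from h import *
import sys,pickle
tag=sys.argv[1]
cams={}
for c in ("top","scene"):
    r=vision.read_camera(c); cams[c]=r
    r["m"]={}
    for t in ("scale","amber","green"):
        L=vision.regions_of(c,t)
        if L: r["m"][t]=L[0]["mask"]; print(c,t,[(round(d["confidence"],2),int(d["mask"].sum()),np.round(np.argwhere(d["mask"]).mean(0)[::-1])) for d in L])
    cv2.imwrite(f"pics/{c}_{tag}.png",r["color"][:,:,::-1])
pickle.dump(cams,open(f"v_{tag}.pkl","wb"))
print(bot.get_state()["time"])
E
python3 see.py 1; cat > f1.py <<'E'
from h import *
import pickle,sys
cams=pickle.load(open("v_1.pkl","rb"))
for t,q in (("scale",(567,13,.3)),("amber",(566,262,.2)),("green",(622,-288,.35))):
    q=(q[0],q[1],-q[2])
    vs=[(cams[c],cams[c]["m"][t]) for c in cams if t in cams[c]["m"]]
    for n,v in (("both",vs),)+tuple((str(i),[x]) for i,x in enumerate(vs)):
        p,f=fit(v,t,q); print(t,n,np.round(p[:2],1),round(np.degrees(p[2]),2),round(f,1),int(sum(x[1].sum() for x in v)))
E
python3 f1.py
```

```text
top scale [(0.82, 3172, array([276., 223.]))]
top amber [(0.67, 1986, array([154., 222.]))]
top green [(0.77, 2138, array([422., 197.]))]
scene scale [(0.84, 2031, array([295., 220.]))]
scene amber [(0.57, 2185, array([390., 276.]))]
scene green [(0.93, 928, array([190., 170.]))]
0.8
scale both [567.5  13.4] -20.12 223.5 5203
scale 0 [567.4  13.9] -19.88 115.4 3172
scale 1 [567.1  11.8] -20.26 99.1 2031
amber both [564.6 261.3] -13.28 165.3 4171
amber 0 [564.4 262.1] -13.14 69.3 1986
amber 1 [565.2 260.6] -13.21 74.7 2185
green both [ 621. -286.] -23.76 195.5 3066
green 0 [ 621.  -285.7] -23.77 86.2 2138
green 1 [ 621.5 -288.4] -24.57 96.3 928
```

```bash
cat > ov.py <<'E'
from h import *
import pickle
def overlay(cams,poses,name,wins,z0={}):
    tiles=[]
    for c,(x0,y0,w,h) in wins:
        r=cams[c]; k=5
        im=cv2.resize(r["color"][y0:y0+h,x0:x0+w,::-1],None,fx=k,fy=k,interpolation=cv2.INTER_CUBIC)
        for t,q in poses.items():
            for b in boxes(t):
                uv=((proj(r,corners(b,q,z0.get(t,0)))-[x0,y0]+.5)*k)
                for i in range(8):
                    for j in (1,2,4):
                        if not i&j: cv2.line(im,tuple(np.int32(uv[i]*8)),tuple(np.int32(uv[i|j]*8)),(255,0,255),1,cv2.LINE_AA,3)
        tiles.append(im)
    cv2.imwrite(name,np.vstack(tiles) )
E
python3 - <<'E'
from ov import *
cams=pickle.load(open("v_1.pkl","rb"))
P={"scale":(567.5,13.4,np.radians(-20.1)),"amber":(564.6,261.3,np.radians(-13.2))}
overlay(cams,P,"pics/ov1t.png",[("top",(215,180,120,80)),("top",(95,190,120,40+20))][:1]+[("top",(100,190,120,40))][:0])
a=[]
overlay(cams,P,"pics/a1.png",[("top",(220,180,80*2//2+30,80))])
overlay(cams,P,"pics/ov1.png",[("top",(105,190,110,58)),("scene",(335,235,110,58))])
overlay(cams,P,"pics/ov2.png",[("top",(222,186,110,70))])
r=cams["top"]
E
```

```text
(no output)
```

View pics/ov1.png

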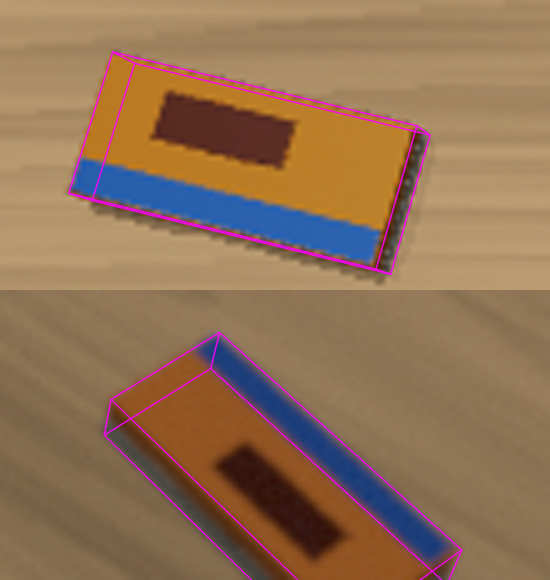

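View pics/ov2.png

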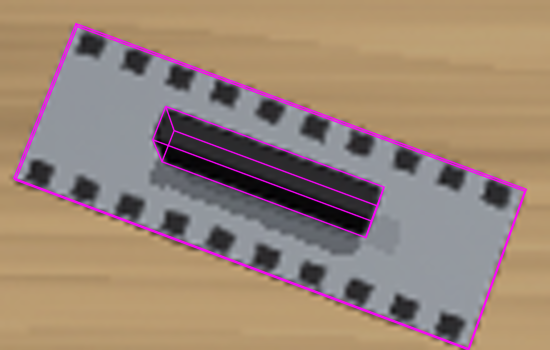

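```bash
cat > go.py <<'E'
from h import *
def tool():
    s=bot.get_state(); M=R.from_rotvec(s["ee_rot"]).as_matrix(); return s,M
def to(x,y,z,yaw):
    """yaw: world angle (deg) wanted for jaw axis z (mod 180)"""
    s,M=tool(); d=np.array([x,y,z])-s["tool_pos"]
    cur=np.degrees(np.arctan2(M[1,2],M[0,2]))
    dy=(yaw-cur+90)%180-90
    print("t",round(s["time"],2),"pos",np.round(s["tool_pos"],1),"jaw",round(cur,2),"down",np.round(M[:,0],3),"F",np.round(s["force"],1),"T",np.round(s["torque"],2),"g",round(s["grip_width"],3),"j6",round(s["joint_positions"][5],2))
    print("shift now (cm, tool axes)",np.round(M.T@d/10,2)," turn about tool x (deg)",round(-dy,2))
    M2=M@R.from_euler("x",-dy,degrees=True).as_matrix()
    print("shift if turned first (cm)",np.round(M2.T@d/10,2))
if __name__=="__main__":
    import sys; to(*map(float,sys.argv[1:5]))
E
python3 go.py 567.4 13.5 130 -20.1
```

```text
t 0.8 pos [ 191.1 -542.4  231.4] jaw -70.59 down [ 0. -0. -1.] F [ 0.  -0.7 -1. ] T [ 0.04 -0.01 -0.04] g 1.002 j6 1.43
shift now (cm, tool axes) [ 10.13  53.97 -39.92]  turn about tool x (deg) -50.49
shift if turned first (cm) [10.13 65.13 16.23]
```

```bash
python3 -m creep '0 0 0 -10.1 100;0 0 0 -10.1 100;0 0 0 -10.1 100;0 0 0 -10.1 100;0 0 0 -10.1 100;0.6 4.34 1.08 0 100;0.6 4.34 1.08 0 100;0.6 4.34 1.08 0 100;0.6 4.34 1.08 0 100;0.6 4.34 1.08 0 100'; python3 go.py 567.4 13.5 130 -20.1
```

```text
time: 2.05
tool_pos: [317.0, -356.0, 201.3]
ee_rot: [0.275, 1.553, -0.276]
force: [0.6, 0.4, 0.5]
grip_width: 1.0
t 2.05 pos [ 317.  -356.   201.3] jaw -20.1 down [ 0.    -0.001 -1.   ] F [0.6 0.4 0.5] T [ 0.03 -0.03 -0.03] g 1.0 j6 0.91
shift now (cm, tool axes) [ 7.12 43.3  10.81]  turn about tool x (deg) -0.0
shift if turned first (cm) [ 7.12 43.3  10.81]
```

```bash
python3 -m creep '0.79 4.81 1.2 0 100;0.79 4.81 1.2 0 100;0.79 4.81 1.2 0 100;0.79 4.81 1.2 0 100;0.79 4.81 1.2 0 100;0.79 4.81 1.2 0 100;0.79 4.81 1.2 0 100;0.79 4.81 1.2 0 100;0.79 4.81 1.2 0 100;0 0 0 0 100'; python3 go.py 567.4 13.5 33 -20.1
```

```text
time: 3.3
tool_pos: [567.5, 15.0, 129.3]
ee_rot: [0.272, 1.554, -0.271]
force: [-0.9, -0.5, -0.0]
grip_width: 0.998
t 3.3 pos [567.5  15.  129.3] jaw -19.83 down [-0.  0. -1.] F [-0.9 -0.5 -0. ] T [-0.03  0.07  0.  ] g 0.998 j6 1.8
shift now (cm, tool axes) [ 9.63 -0.15  0.05]  turn about tool x (deg) 0.27
shift if turned first (cm) [ 9.63 -0.15  0.05]
```

```bash
python3 -m creep '2.4 -0.15 0.05 0 100;2.4 0 0 0 100;1.6 0 0 0 100;1.4 0 0 0 100;1.0 0 0 0 100;1.0 0 0 0 100;0 0 0 0 50;0 0 0 0 0;0 0 0 0 0;0 0 0 0 0' 40; python3 go.py 567.4 13.5 33 -20.1; python3 -m creep '0 0 0 0 0;0 0 0 0 0;0 0 0 0 0;0 0 0 0 0;0 0 0 0 0;-0.5 0 0 0 0;-1 0 0 0 0;-1 0 0 0 0;0 0 0 0 0;0 0 0 0 0' 60;  python3 go.py 567.4 13.5 33 -20.1; python3 see.py 2
```

```text
time: 4.55
tool_pos: [566.8, 10.7, 32.6]
ee_rot: [0.275, 1.552, -0.275]
force: [-0.7, 0.8, 1.1]
grip_width: 0.158
t 4.55 pos [566.8  10.7  32.6] jaw -20.09 down [ 0.001 -0.    -1.   ] F [-0.7  0.8  1.1] T [ 0.22  0.38 -0.03] g 0.158 j6 1.8
shift now (cm, tool axes) [-0.04  0.28 -0.04]  turn about tool x (deg) 0.01
shift if turned first (cm) [-0.04  0.28 -0.04]
time: 5.8
tool_pos: [566.4, 10.8, 57.2]
ee_rot: [0.275, 1.553, -0.275]
force: [-0.1, -0.5, -2.5]
grip_width: 0.149
t 5.8 pos [566.4  10.8  57.2] jaw -20.09 down [ 0. -0. -1.] F [-0.1 -0.5 -2.5] T [-0.    0.05 -0.01] g 0.149 j6 1.8
shift now (cm, tool axes) [ 2.42  0.29 -0.  ]  turn about tool x (deg) 0.01
shift if turned first (cm) [ 2.42  0.29 -0.  ]
top scale [(0.74, 2093, array([422., 198.]))]
top amber [(0.72, 1458, array([146., 220.]))]
top green [(0.96, 2176, array([422., 198.]))]
scene green [(0.7, 1019, array([190., 171.]))]
6.2
```

```bash
python3 - <<'E'
import cv2,numpy as np
a=cv2.imread("pics/top_2.png");b=cv2.imread("pics/scene_2.png")
cv2.imwrite("pics/c2.png",np.vstack([cv2.resize(a[150:290,80:360],None,fx=2,fy=2),cv2.resize(b[130:330,200:480],None,fx=2,fy=2)[:300]]))
E
```

```text
(no output)
```

View pics/c2.png

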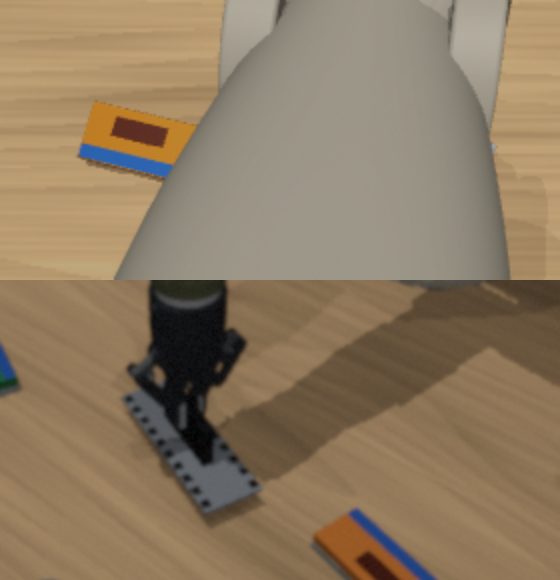

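```bash
python3 - <<'E'
from go import *
a=np.array([564.6,261.6]); y=np.radians(-13.2); u=np.array([np.cos(y),np.sin(y)]); v=np.array([-u[1],u[0]])
p=a-77*u-2.8*v; print(p); to(*p,97,-13.2)
E
```

```text
[488.99504204 276.45699607]
t 6.2 pos [566.3  10.8  57. ] jaw -20.09 down [-0. -0. -1.] F [ 0.6  0.5 -2.2] T [-0.01  0.   -0.04] g 0.154 j6 1.8
shift now (cm, tool axes) [ -4.    22.3  -16.39]  turn about tool x (deg) -6.89
shift if turned first (cm) [ -4.    24.1  -13.59]
```

```bash
python3 -m creep '-2 0 0 -3.45 0;-2 0 0 -3.44 0;0 3.1 -1.7 0 0;0 3.1 -1.7 0 0;0 3.1 -1.7 0 0;0 3.1 -1.7 0 0;0 3.1 -1.7 0 0;0 3.1 -1.7 0 0;0 3.1 -1.7 0 0;0 2.4 -1.7 0 0'; python3 -m creep '0 0 0 0 0;1.5 0 0 0 0;1.5 0 0 0 0;1 0 0 0 0;0.8 0 0 0 0;0.5 0 0 0 0;0 0 0 0 0;0 0 0 0 0;0 0 0 0 0;0 0 0 0 0';  python3 go.py 489.0 276.5 33 -13.2; python3 see.py 3
```

```text
time: 7.45
tool_pos: [488.7, 277.8, 97.1]
ee_rot: [0.181, 1.563, -0.18]
force: [0.3, -0.1, -1.5]
grip_width: 0.152
time: 8.7
tool_pos: [489.2, 276.6, 44.5]
ee_rot: [0.181, 1.563, -0.181]
force: [-0.1, 0.2, -2.7]
grip_width: 0.151
t 8.7 pos [489.2 276.6  44.5] jaw -13.19 down [ 0.001  0.    -1.   ] F [-0.1  0.2 -2.7] T [0.   0.05 0.04] g 0.151 j6 2.17
shift now (cm, tool axes) [ 1.15 -0.01 -0.02]  turn about tool x (deg) 0.01
shift if turned first (cm) [ 1.15 -0.01 -0.02]
top scale [(0.81, 1875, array([165., 264.]))]
top amber [(0.83, 1762, array([157., 222.]))]
top green [(0.76, 2088, array([421., 197.]))]
scene scale [(0.89, 2878, array([421., 259.]))]
scene amber [(0.57, 2225, array([391., 276.]))]
9.1
```

```bash
python3 - <<'E'
import cv2,numpy as np
a=cv2.imread("pics/top_3.png");b=cv2.imread("pics/scene_3.png")
cv2.imwrite("pics/c3.png",np.vstack([cv2.resize(a[170:300,20:300],None,fx=2,fy=2),cv2.resize(b[180:330,260:540],None,fx=2,fy=2)]))
E
```

```text
(no output)
```

View pics/c3.png

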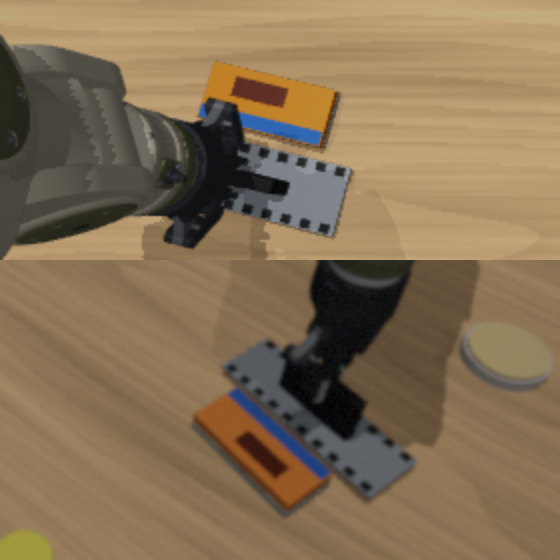

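```bash
python3 -m creep '0.3 0 0 0 0;0.3 0 0 0 0;0.2 0 0 0 0;0.1 0 0 0 0;0.1 0 0 0 0;0.1 0 0 0 0;0.05 0 0 0 0;0 0 0 0 0;0 0 0 0 0;0 0 0 0 0';  python3 go.py 489.0 276.5 33 -13.2; python3 see.py 4
```

```text
time: 10.35
tool_pos: [489.1, 276.5, 32.7]
ee_rot: [0.181, 1.563, -0.181]
force: [0.1, -0.1, -1.7]
grip_width: 0.152
t 10.35 pos [489.1 276.5  32.7] jaw -13.2 down [ 0. -0. -1.] F [ 0.1 -0.1 -1.7] T [-0.01  0.   -0.01] g 0.152 j6 2.17
shift now (cm, tool axes) [-0.03  0.   -0.01]  turn about tool x (deg) -0.0
shift if turned first (cm) [-0.03  0.   -0.01]
top scale [(0.86, 1817, array([166., 265.]))]
top amber [(0.58, 1867, array([157., 222.]))]
top green [(0.74, 2128, array([422., 197.]))]
scene scale [(0.91, 2719, array([420., 262.]))]
scene amber [(0.69, 2261, array([391., 275.]))]
scene green [(0.81, 992, array([191., 170.]))]
10.75
```

```bash
cat > f4.py <<'E'
from ov import *
import sys
tag=sys.argv[1]; xt=int(sys.argv[2]) if len(sys.argv)>2 else 145
cams=pickle.load(open(f"v_{tag}.pkl","rb"))
s=bot.get_state(); print(np.round(s["tool_pos"],1))
it=np.zeros((420,560),bool); it[:,:xt]=1
isc=np.zeros((420,560),np.uint8); cv2.fillPoly(isc,[np.array([[392,150],[480,150],[460,262],[445,275],[398,246],[392,215]])],1); isc=isc>0
q0={"amber":(564.6,261.5,-.23),"scale":(489.6,279,-.23)}
P={}
t,sc=cams["top"],cams["scene"]
def rel(a,b):
    u=np.array([np.cos(a[2]),np.sin(a[2])]); v=np.array([-u[1],u[0]]); d=b[:2]-a[:2]
    return "u %.2f v %.2f dyaw %.2f gap %.2f"%(d@u,d@v,np.degrees(b[2]-a[2]),-d@u-65)
for n in ("top","scene","both"):
    for k in ("amber","scale"):
        vs=[]
        if n!="scene" and k in t["m"]: vs.append((t,t["m"][k],it))
        if n!="top" and k in sc["m"]: vs.append((sc,sc["m"][k],isc))
        P[k],f=fit(vs,k,q0[k]); print(n,k,np.round(P[k][:2],1),round(np.degrees(P[k][2]),2),round(f))
    print(n,rel(P["amber"],P["scale"]))
overlay(cams,P,f"pics/ovt_{tag}.png",[("top",(110,190,100,110))])
overlay(cams,P,f"pics/ovs_{tag}.png",[("scene",(350,210,130,105))])
E
python3 f4.py 4
```

```text
[489.1 276.5  32.7]
top amber [564.3 261.3] -13.92 52
top scale [488.6 280.6] -12.83 57
top u -78.10 v 0.55 dyaw 1.09 gap 13.10
scene amber [564.3 261.1] -12.71 69
scene scale [487.1 278.9] -13.6 95
scene u -79.27 v 0.36 dyaw -0.89 gap 14.27
both amber [564.2 261.2] -13.22 123
both scale [488.3 279.5] -12.9 175
both u -78.04 v 0.53 dyaw 0.32 gap 13.04
```

View pics/ovt_4.png

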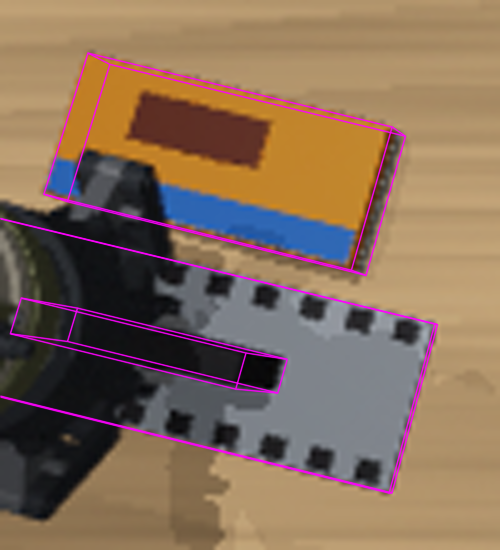

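View pics/ovs_4.png

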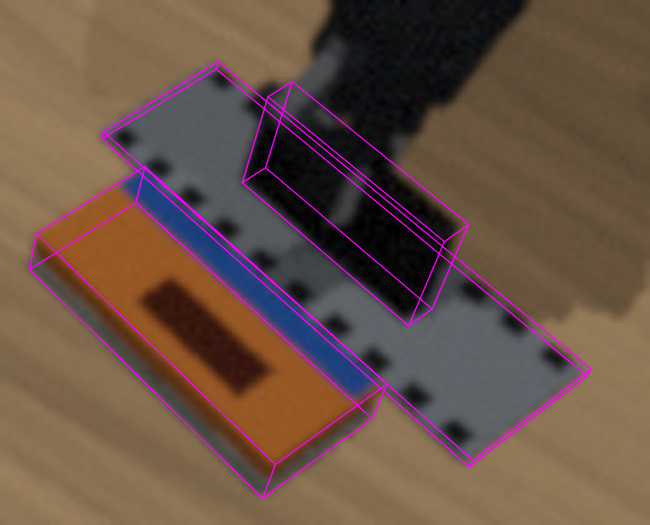

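```bash
cat > stripe.py <<'E'
from h import *
import pickle,sys
def unproj(r,uv,z):
    f=210/np.tan(np.radians(r["fov_y"]/2)); uv=np.atleast_2d(uv)
    d=np.c_[(uv[:,0]-r["cx"])/f,-(uv[:,1]-r["cy"])/f,-np.ones(len(uv))]@r["extrinsics"][:3,:3].T
    o=r["extrinsics"][:3,3]; return (o+d*((z-o[2])/d[:,2])[:,None])[:,:2]
def stripe(r,q,half=52):
    """subpixel orange/blue boundary, sampled along local x around -16 and outer stripe edge at -30"""
    D=(r["color"][:,:,0].astype(np.float32)-r["color"][:,:,2])
    u=np.array([np.cos(q[2]),np.sin(q[2])]); v=np.array([-u[1],u[0]]); out=[]
    for t in np.arange(-half,half+.1,2):
        s=np.arange(-22,-10,.25); P=q[:2]+s[:,None]*u+t*v
        uv=proj(r,np.c_[P,np.full(len(s),24.)]).astype(np.float32)
        p=cv2.remap(D,uv[:,:1],uv[:,1:],cv2.INTER_LINEAR).ravel()
        mid=(p[:6].mean()+p[-6:].mean())/2
        if p[-6:].mean()-p[:6].mean()<60: continue
        i=np.nonzero((p[:-1]<mid)&(p[1:]>=mid))[0]
        if len(i)!=1: continue
        i=i[0]; out.append((t,s[i]+.25*(mid-p[i])/(p[i+1]-p[i])))
    out=np.array(out); 
    k=np.polyfit(out[:,0],out[:,1],1)
    for _ in range(2):
        e=out[:,1]-np.polyval(k,out[:,0]); g=abs(e)<2.5*e.std()+.05; k=np.polyfit(out[g,0],out[g,1],1)
    e=(out[g,1]-np.polyval(k,out[g,0])).std()
    return "n %d  yaw %.2f  u-offset %.2f rms %.2f"%(g.sum(),np.degrees(q[2])-np.degrees(np.arctan(k[0])),np.polyval(k,0)+16,e)
if __name__=="__main__":
  for tag in sys.argv[1:]:
    cams=pickle.load(open(f"v_{tag}.pkl","rb"))
    q=np.array([564.5,261.4,np.radians(-13.2)])
    for c in cams: print(tag,c,stripe(cams[c],q))
E
python3 stripe.py 1 4
```

```text
1 top n 53  yaw -13.15  u-offset 1.31 rms 0.20
1 scene n 53  yaw -13.15  u-offset 1.21 rms 0.14
4 top n 37  yaw -13.22  u-offset 1.35 rms 0.22
4 scene n 53  yaw -13.14  u-offset 1.20 rms 0.13
```

```bash
python3 -m creep '0 -0.05 0.1 -0.05 0;0 0 0.2 0 0;0 0 0.2 0 0;0 0 0.2 0 0;0 0 0.1 0 0;0 0 0.1 0 0;0 0 0.05 0 0;0 0 0 0 0;0 0 0 0 0;0 0 0 0 0';  python3 go.py 489.0 276.5 33 -13.15; python3 see.py 5; python3 f4.py 5; python3 stripe.py 5
```

```text
time: 12.0
tool_pos: [498.3, 273.8, 32.7]
ee_rot: [0.18, 1.563, -0.18]
force: [-0.1, 0.2, 0.2]
grip_width: 0.153
t 12.0 pos [498.3 273.8  32.7] jaw -13.15 down [ 0. -0. -1.] F [-0.1  0.2  0.2] T [0.09 0.18 0.01] g 0.153 j6 2.16
shift now (cm, tool axes) [-0.03  0.05 -0.96]  turn about tool x (deg) 0.0
shift if turned first (cm) [-0.03  0.05 -0.96]
top scale [(0.97, 1887, array([168., 260.]))]
top amber [(0.46, 2082, array([421., 198.]))]
top green [(0.59, 2101, array([422., 197.])), (0.21, 1705, array([158., 222.]))]
scene scale [(0.72, 2383, array([419., 265.]))]
scene amber [(0.91, 2145, array([390., 275.]))]
scene green [(0.93, 972, array([190., 170.]))]
12.4
[498.2 273.8  32.7]
top amber [564.6 261.5] -13.18 2082
top scale [498.5 276.4] -13.59 68
top u -67.77 v -0.52 dyaw -0.41 gap 2.77
scene amber [564.9 261.1] -12.95 103
scene scale [490.3 278.7] -17.91 270
scene u -76.58 v 0.49 dyaw -4.96 gap 11.58
both amber [564.9 261.1] -12.95 2185
both scale [497.7 276.4] -13.21 474
both u -68.91 v -0.08 dyaw -0.27 gap 3.91
5 top n 36  yaw -13.26  u-offset 1.40 rms 0.29
5 scene n 53  yaw -13.17  u-offset 1.23 rms 0.14
```

View pics/ovs_5.png

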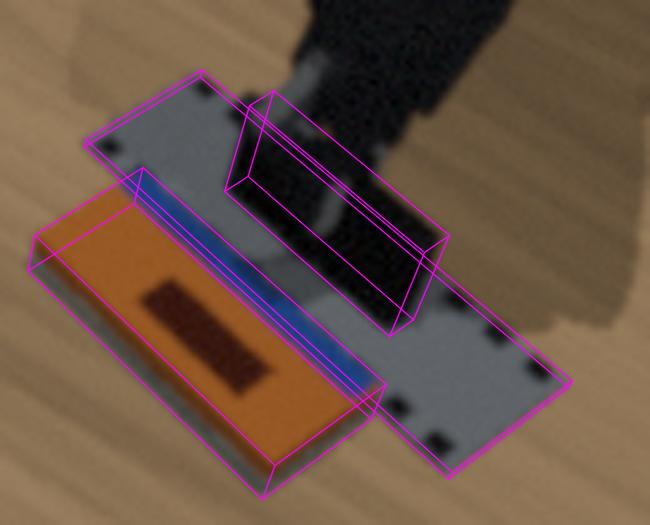

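View pics/ovt_5.png

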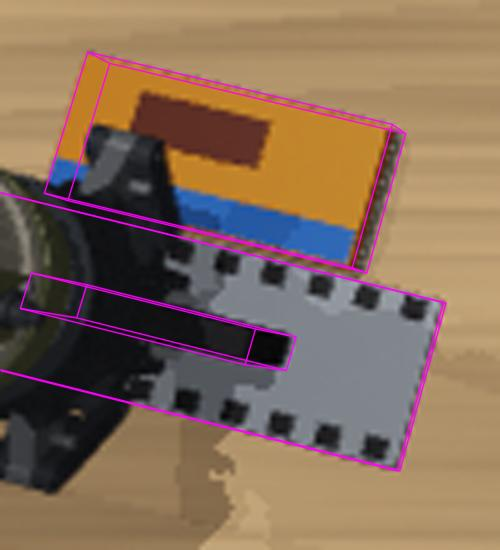

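```bash
cat > q.py <<'E'
from stripe import *
from go import to
q=np.array([564.5,261.4,np.radians(-13.2)])
F=[]
for i in range(2):
    r=vision.read_camera("scene"); s=bot.get_state(); F.append(np.r_[s["force"],s["torque"]]); print(stripe(r,q))
F=np.mean(F,0);u=np.array([np.cos(q[2]),np.sin(q[2]),0])
print("Fu %.2f Fz %.2f"%(F[:3]@u,F[2]),"T",np.round(F[3:],2))
to(498.3,273.8,32.7,-13.15)
E
python3 -m creep '0 0 0.05 0 0;0 0 0.05 0 0;0 0 0.05 0 0;0 0 0.05 0 0;0 0 0.03 0 0;0 0 0.01 0 0;0 0 0 0 0;0 0 0 0 0;0 0 0 0 0;0 0 0 0 0'; python3 q.py
```

```text
time: 13.65
tool_pos: [500.5, 273.3, 32.7]
ee_rot: [0.18, 1.563, -0.18]
force: [-1.3, 0.4, 0.7]
grip_width: 0.153
n 53  yaw -13.13  u-offset 1.28 rms 0.16
n 53  yaw -13.13  u-offset 1.28 rms 0.16
Fu -1.14 Fz 0.82 T [0.13 0.39 0.02]
t 13.75 pos [500.5 273.3  32.7] jaw -13.15 down [ 0. -0. -1.] F [-0.9  0.4  1.5] T [0.16 0.41 0.01] g 0.152 j6 2.16
shift now (cm, tool axes) [-0.    0.   -0.23]  turn about tool x (deg) 0.0
shift if turned first (cm) [-0.    0.   -0.23]
```

```bash
python3 -m creep '0 0 0.02 0 0;0 0 0.02 0 0;0 0 0.01 0 0;0 0 0 0 0;0 0 0 0 0;0 0 0 0 0;0 0 0 0 0;0 0 0 0 0;0 0 0 0 0;0 0 0 0 0'; python3 q.py;python3 -m creep '0 0 0.02 0 0;0 0 0.02 0 0;0 0 0.01 0 0;0 0 0 0 0;0 0 0 0 0;0 0 0 0 0;0 0 0 0 0;0 0 0 0 0;0 0 0 0 0;0 0 0 0 0'; python3 q.py
```

```text
time: 15.0
tool_pos: [501.0, 273.1, 32.7]
ee_rot: [0.18, 1.563, -0.18]
force: [-2.1, 0.4, 1.6]
grip_width: 0.151
n 53  yaw -13.12  u-offset 1.28 rms 0.16
n 53  yaw -13.13  u-offset 1.28 rms 0.16
Fu -1.98 Fz 1.89 T [ 0.11  0.45 -0.02]
t 15.1 pos [501.  273.2  32.7] jaw -13.15 down [ 0. -0. -1.] F [-1.7 -0.2  1.6] T [ 0.13  0.45 -0.01] g 0.155 j6 2.16
shift now (cm, tool axes) [ 0.    0.   -0.28]  turn about tool x (deg) 0.0
shift if turned first (cm) [ 0.    0.   -0.28]
time: 16.35
tool_pos: [501.1, 273.1, 32.7]
ee_rot: [0.18, 1.564, -0.18]
force: [-5.3, 1.5, 5.1]
grip_width: 0.15
n 53  yaw -13.15  u-offset 1.28 rms 0.17
n 53  yaw -13.15  u-offset 1.27 rms 0.16
Fu -5.08 Fz 4.54 T [ 0.29  0.98 -0.03]
t 16.45 pos [501.1 273.1  32.7] jaw -13.14 down [-0.001  0.    -1.   ] F [-5.2  1.9  4.8] T [0.28 0.96 0.01] g 0.155 j6 2.16
shift now (cm, tool axes) [ 0.    0.   -0.29]  turn about tool x (deg) 0.01
shift if turned first (cm) [ 0.    0.   -0.29]
```

```bash
python3 see.py 6; python3 - <<'E'
import cv2,numpy as np
a=cv2.imread("pics/top_6.png");b=cv2.imread("pics/scene_6.png")
cv2.imwrite("pics/c6t.png",cv2.resize(a[200:290,120:220],None,fx=6,fy=6,interpolation=cv2.INTER_CUBIC))
cv2.imwrite("pics/c6s.png",cv2.resize(b[215:310,350:475],None,fx=6,fy=6,interpolation=cv2.INTER_CUBIC))
E
```

```text
top scale [(0.76, 1844, array([169., 259.]))]
top amber [(0.92, 1476, array([159., 222.]))]
top green [(0.62, 2110, array([422., 198.]))]
scene scale [(0.9, 2366, array([418., 265.]))]
scene amber [(0.7, 2246, array([391., 276.]))]
scene green [(0.78, 1042, array([191., 171.]))]
16.85
```

View pics/c6t.png

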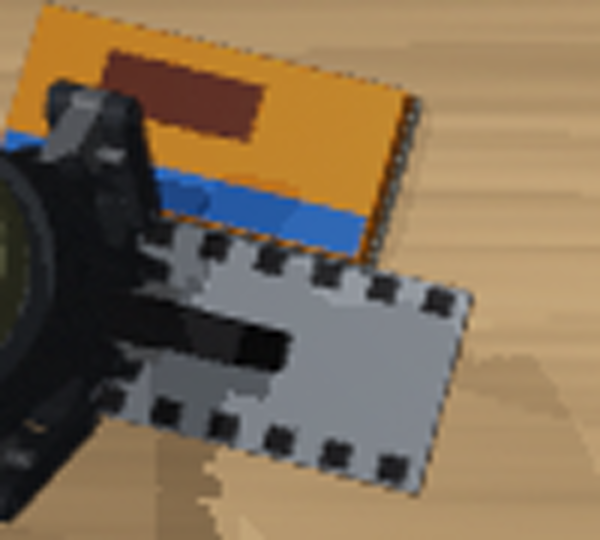

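View pics/c6s.png

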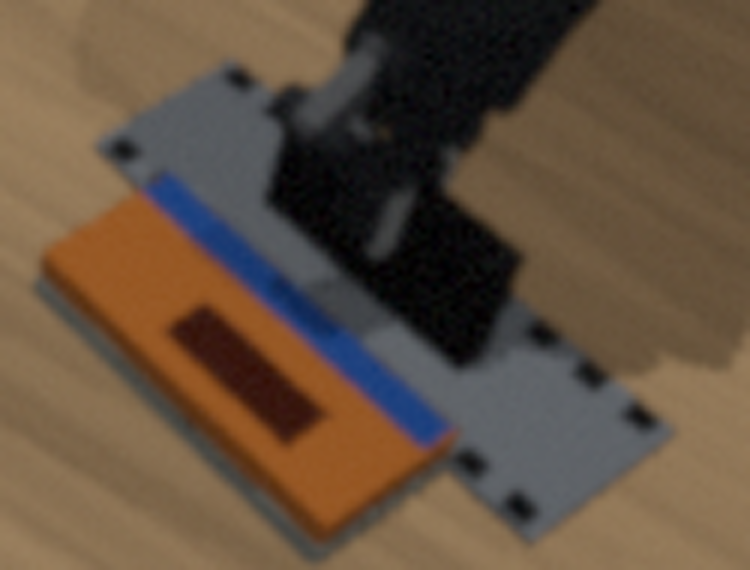

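```bash
sed -i 's/^q0=/ar=render(cams["scene"],"amber",(564.6,261.4,-.2296),(0,0,560,420))>0; isc2=isc|(cv2.dilate(ar.astype(np.uint8),np.ones((5,5)))>0)\nq0=/; s/vs.append((sc,sc\["m"\]\[k\],isc))/vs.append((sc,sc["m"][k],isc2 if k=="scale" else isc))/' f4.py; sed -i 's/"scale":(489.6,279/"scale":(501,276/' f4.py; python3 f4.py 6 148; python3 f4.py 5 148
```

```text
[501.1 273.1  32.7]
top amber [564.5 263.7] -12.73 65
top scale [501.  276.5] -12.97 48
top u -64.85 v -1.45 dyaw -0.23 gap -0.15
scene amber [564.9 261.2] -13.23 64
scene scale [501.3 275.6] -13.13 46
scene u -65.19 v -0.60 dyaw 0.10 gap 0.19
both amber [564.9 261.8] -13.13 152
both scale [501.1 276.1] -13.18 101
both u -65.36 v -0.62 dyaw -0.05 gap 0.36
[501.1 273.1  32.7]
top amber [564.6 261.5] -13.18 2082
top scale [498.4 276.3] -13.5 42
top u -67.83 v -0.64 dyaw -0.32 gap 2.83
scene amber [564.9 261.1] -12.95 103
scene scale [497.5 276.4] -14.01 53
scene u -69.07 v -0.15 dyaw -1.07 gap 4.07
both amber [564.9 261.1] -12.95 2185
both scale [498.3 276.3] -13.51 97
both u -68.28 v -0.12 dyaw -0.57 gap 3.28
```

View pics/ovs_6.png

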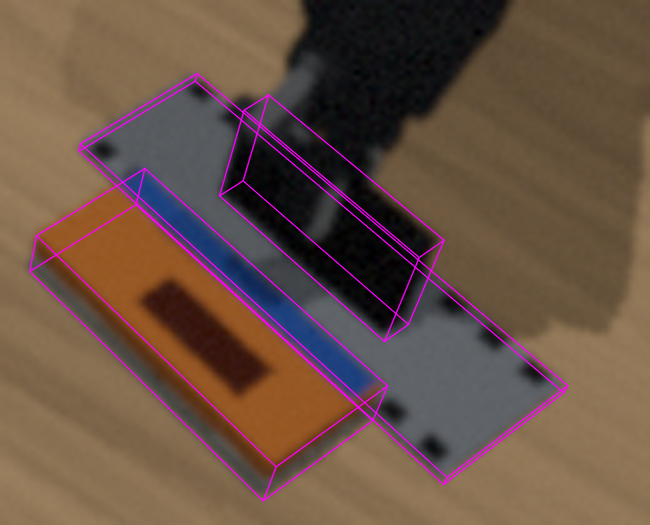

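View pics/ovt_6.png

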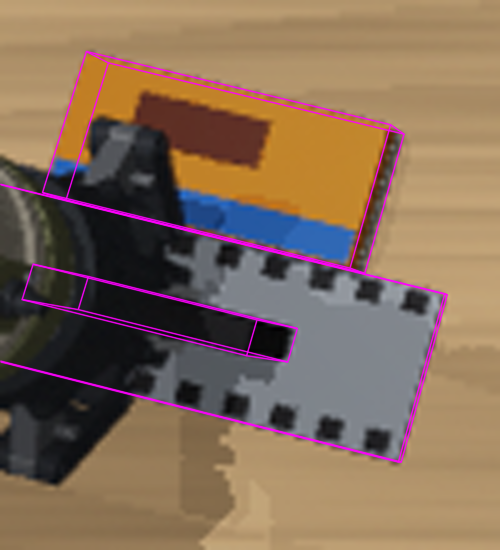

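```bash
python3 -m creep '0 0 -0.02 0 0;-0.02 0 0 0 0;0 0 0 0 0;0 0 0 0 18;0 0 0 0 22;0 0 0 0 28;0 0 0 0 35;0 0 0 0 45;0 0 0 0 55;0 0 0 0 60' 20; python3 q.py
```

```text
time: 18.1
tool_pos: [501.3, 273.1, 32.9]
ee_rot: [0.18, 1.563, -0.18]
force: [-0.6, -0.2, -0.2]
grip_width: 0.601
n 53  yaw -13.13  u-offset 1.26 rms 0.16
n 53  yaw -13.13  u-offset 1.26 rms 0.16
Fu -0.30 Fz 0.18 T [ 0.02 -0.    0.01]
t 18.2 pos [501.3 273.1  32.9] jaw -13.15 down [ 0. -0. -1.] F [-0.3  0.7  0. ] T [0.   0.02 0.04] g 0.597 j6 2.16
shift now (cm, tool axes) [ 0.02  0.   -0.31]  turn about tool x (deg) 0.0
shift if turned first (cm) [ 0.02  0.   -0.31]
```

```bash
python3 -m creep '-0.5 0 0 0 60;-1 0 0 0 60;-2 0 0 0 60;-3 0 0 0 60;-4 0 0 0 60;-4 0 0 0 60;0 -4 0 0 60;0 -5 0 0 60;0 -5 0 0 60;0 -5 0 0 60' && python3 -m creep '0 -5 0 0 60;0 -5 0 0 60;0 -5 0 0 60;0 -5 0 0 60;0 -3 0 0 60;0 0 0 0 60;0 0 0 0 60;0 0 0 0 60;0 0 0 0 60;0 0 0 0 60'; python3 see.py 7; sed -i 's/^it\[/#/; s/it\[:,:xt\]=1/it[:,:0]=1/; s/isc=isc>0/isc=np.zeros((420,560),bool)/' f4.py; python3 f4.py 7; python3 stripe.py 7
```

```text
time: 19.45
tool_pos: [457.8, 86.8, 178.9]
ee_rot: [0.18, 1.562, -0.18]
force: [0.1, -0.5, -0.2]
grip_width: 0.603
time: 20.7
tool_pos: [405.9, -135.3, 177.9]
ee_rot: [0.179, 1.563, -0.179]
force: [0.1, -0.2, 0.2]
grip_width: 0.598
top scale [(0.77, 3334, array([148., 254.]))]
top amber [(0.75, 1985, array([155., 222.]))]
top green [(0.43, 1915, array([154., 222.]))]
scene scale [(0.65, 2629, array([417., 263.]))]
scene amber [(0.62, 2195, array([391., 276.]))]
scene green [(0.94, 989, array([191., 171.]))]
21.1
[ 405.8 -135.9  177.9]
top amber [564.1 261.3] -12.96 65
top scale [500.4 275.7] -12.95 82
top u -65.29 v -0.21 dyaw 0.01 gap 0.29
scene amber [565.2 261.6] -12.84 71
scene scale [502.2 275.4] -12.4 103
scene u -64.45 v -0.55 dyaw 0.44 gap -0.55
both amber [564.5 261.2] -12.88 149
both scale [500.7 275.8] -13.01 209
both u -65.36 v 0.00 dyaw -0.14 gap 0.36
7 top n 53  yaw -13.15  u-offset 1.31 rms 0.20
7 scene n 53  yaw -13.15  u-offset 1.21 rms 0.14
```

View pics/ovt_7.png

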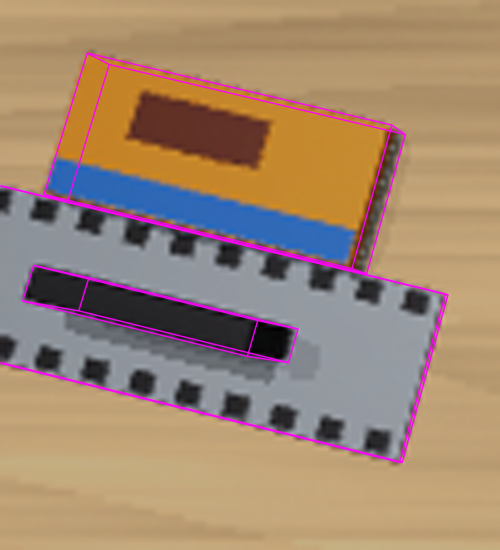

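View pics/top_7.png

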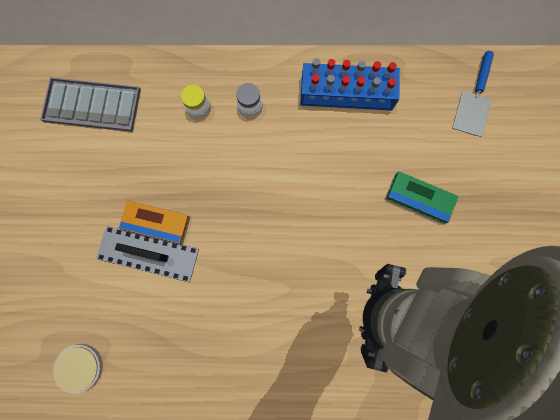

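View pics/ovs_7.png

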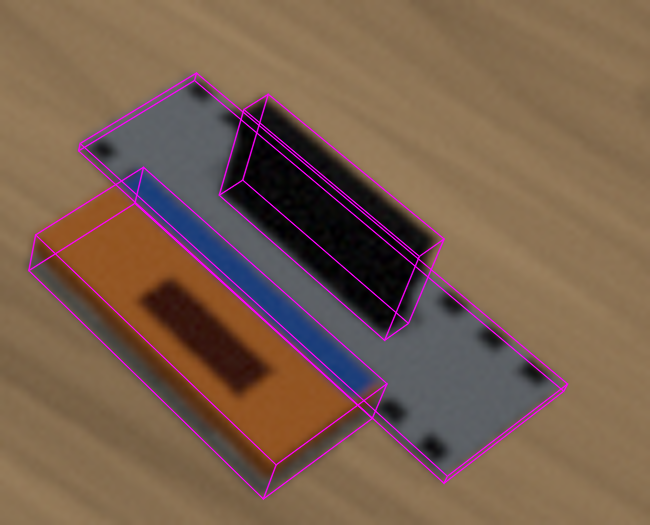

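```bash
python3 - <<'E'
import cv2,pickle,numpy as np
A=pickle.load(open("v_6.pkl","rb"));B=pickle.load(open("v_7.pkl","rb"))
for c,(x0,x1,y0,y1) in (("top",(170,204,242,286)),("scene",(425,467,270,310)),("scene",(362,385,220,245))):
    g=[cv2.cvtColor(np.ascontiguousarray(v[c]["color"]),cv2.COLOR_RGB2GRAY)[y0:y1,x0:x1].astype(np.float32) for v in (A,B)]
    W=np.eye(2,3,dtype=np.float32); cc,W=cv2.findTransformECC(g[0],g[1],W,cv2.MOTION_TRANSLATION,(3,100,1e-5))
    print(c,round(cc,4),"px shift",np.round(W[:,2],3))
E
```

```text
top 0.9427 px shift [0.14  0.022]
scene 0.8628 px shift [-0.293  0.174]
scene 0.932 px shift [-0.573  0.167]
```

```bash
python3 -c "
from bench import workorder,bot
print(workorder.close_job(), bot.get_state()['time'])"
```

```text
the job is handed in; nothing more can be done
the job is handed in; nothing more can be done
```

The straightedge is lying flat on the bench, flush against the striped long face of the amber block, and I handed the job in at about 21 s of the 40 s. I picked it up by its black grip, laid it down about 13 mm short of the block and slid it in. I stopped when the sideways force rose to about 5 N, eased back 0.2 mm, let go and moved the arm clear.

**Final checks, from pictures with the arm clear:**
- **Gap:** the two cameras together put it at about 0.4 mm. Separately they read +0.3 mm from the top and −0.6 mm from the scene, which is within what the fit can resolve. I take it as flush because of the contact force.
- **Angle:** the straightedge is within about 0.15° of the block by both cameras together. The scene camera alone disagreed slightly, at 0.4°.
- **Middles:** they are level to about 0.5 mm.
- **Amber block:** the edge of its stripe is where it started, to better than 0.1 mm and 0.05°.
- **Green block:** I never went near it, and it looks unmoved in the pictures.

**Checks that disagreed:** comparing the pictures before and after release gave a shift of a fraction of a pixel (up to 0.6 px in the scene camera, 0.14 px from the top). It was towards the block in the scene camera and mostly along it from the top. I put this down to changed shadows and did not correct it. The trained networks also mixed up amber, green and the straightedge a few times while the gripper was in the way. I did not use those readings.

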